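# Gauge a ground bush with the bore probe

### The arm

A 7-joint arm with a two-finger parallel gripper is mounted at the origin on the work surface. World frame = base frame: x ahead of the robot, y to its left, z up, the work surface at z = 0. Lengths are in m, angles in rad, forces in N, time in s.
With the tool pointing down it reaches from about 0.4 to 0.85 m from the base axis. Payload 10.4 kg.
Tool frame: the origin (TCP) lies at the very end of the fingers, on their centre line; the grasp point (between the pads) lies 19 mm behind it; z points along the fingers, y is the line along which they close (so a half turn about z gives the same grasp; the last joint's range is limited). The gripper opens to 85 mm and grips with 20 to 120 N. Pads are 22 mm wide; open, the fingers measure 114 mm over their backs; the gripper's body (76 mm by 85 mm) begins 54 mm behind the grasp point. The pads swing forward as they close: fully open they stand 13 mm farther back than shut.
Start: joints at [1.082, 0.332, -0.065, 1.46, 0.022, 1.35, -0.088], TCP at [0.281, -0.558, 0.231] pointing down, gripper open.
Joint ranges: [-2.6, 2.6], [-0.5, 2.12], [-1.47, 1.34], [0.16, 2.42], [-1.27, 4.41], [0.06, 2.06], [-2.6, 2.6]. Speed limits (rad/s): [2.22, 2.22, 2.79, 2.79, 3.14, 3.14, 3.14].

### API

Orientations are given as a unit quaternion [w, x, y, z].
In Python, from workcell import env gives the robot as it stands. The module is installed in compiled form; this text tells all that it offers.
- The arm moves only by the tool step_arm, never from a script. Its argument "targets" is one flat list of numbers, 5 for each row, row after row: the gripper command: -1 is shut, 1 is fully open, values between are in proportion, then the shift along the world's x, y, z in mm, then the turn about the world's z in degrees. In form: [gripper, x, y, z, twist, gripper, x, y, z, twist, ...]. A call has 1 to 8 rows; each row is the pose to reach, as a shift and turn from the pose commanded when the call began; what a row does not reach only later rows make up. A row lasts 1/12 s, in which the tool goes at most 41.7 mm and 7.16 degrees, less where a joint would pass 70% of its speed; a pose out of reach is approached as far as the arm can. A call with a gripper value outside its range is refused whole. The fingers move at their own pace and stop on an object; "newtons" is the grip in N (left out, the last holds). Time passes only in rows, so rows that repeat a pose let the fingers close. It gives the time, the measured TCP pose, the force, the opening and the grip force at its end, in the units of the state.
- env.read_state(): the state, without advancing time (a new reading comes with each control period).
- env.read_camera(name): name is "side" or "top" or "wrist"; returns a dict with "frame" (384x512x3 uint8, red, green, blue), "z_map" (384x512 float32, m along the optical axis (not along the pixel's ray), 0 where there is no reading), "camera_matrix" (3x3 intrinsics, pixels), "cam_to_world" (4x4, takes a point from camera to world coordinates). Camera axes: x right, y down, z forward; pixel columns grow to the right and rows downward; lengths in m; the calibration is good to about 2 mm. A picture is of the moment at which its call begins.
- env.hand_in(): hands the job in; it is judged then, once.
Trained networks look in a picture, given as the dict that the camera call returned (one of the last four; its "shot" number tells which), for a name from the list of things; names that differ only in an ending like _2 or _b are one class to them, and where a whole thing is asked for, a point or a joint stands for the part that bears it (a point fixed in the world has none). Each returns a list of dicts, best first, with "confidence" (0 to 1); they miss things now and then, are a little off and sometimes report something else, mostly with a low value. They report only what shows in the picture. A call takes as long as a camera call. They do not tell look-alikes from the thing itself.
- env.spot_in(picture, query): "box" ([left, top, right, bottom] in pixels, round what is visible of it).
The state is a dict: "time_s": time; "joints": joint angles; "joint_velocities": joint speeds; "tau": joint torques, N m; "tool_pos": TCP position; "tool_rot": TCP orientation; "contact_force": force on the tool from outside, world axes, zero at the start; "torque": the same for the moment, N m; "finger_gap": finger opening in m; "grasp_force": force on a finger pad.
Only numpy, scipy, OpenCV 4.12 (cv2) and the standard library are available. Lean on these libraries where they do the work, as an engineer would, in place of code of your own. Each camera call takes 0.05 s, during which the arm holds its last target. There are 200 camera calls.

### The job

Free the bore probe from its bayonet holder by turning its handle anticlockwise (seen from above) almost to the stop, and lift it straight out. Then lower its rod upright and centred through the bore of the bush in the measuring fixture, without ever touching the fixture with the probe, until the tip sticks out about 20 mm below the bridge plate; finish there with the gripper still holding the probe, steady and centred in the bore. Leave the grinding tools standing around where they are.

Things in the scene. Friction and masses are not known exactly. Their poses are not given: they have to be found in the camera images.
- probe_grip (a point): Centre of the black bar handle of the bore probe (one rigid piece, about 0.14 kg, upright in the holder at the start), on the rod's axis. Handle 46 mm along own x, 16 mm along y, 34 mm high (z); pinch it across y from above. Below it: neck 18 mm across, 17 to 39 mm below this point; flat cross bar (bayonet lugs) 48 mm long along x, 10 mm wide, 39 to 47 mm below; then the rod.
- probe_tip (a point): Centre of the lower end of the probe's plain steel rod (10 mm in diameter, 100 mm long), 147 mm straight below the handle's centre; z up along the rod, x along the handle. It is 8 mm above the table while the probe sits in the holder.
- holder_top (a point): Fixed four-pillared bayonet holder, base 90 x 90 mm. This point: centre of the upper face of its 84 x 84 mm top plate, 108 mm above the table, on the axis of the hole (14 mm wide, 20 mm deep) in which the rod hangs; the cross bar rests on this face. At the start the handle's x axis is 0 to 14 deg anticlockwise (from above) of this x axis. It turns freely.
- clip (a point): Top of the steel clip at the holder's +x side, 26 mm from the axis, 123 mm above the table; its twin is at -x. They reach over the ends of the cross bar with 1.5 mm play: the probe is locked while its handle is within 60 deg of the holder's x axis. Turned anticlockwise (from above) it is free from 60 deg and meets stop pins at 80 deg; lift straight up at about 70 deg.
- bore_top (a point): Fixed measuring fixture: steel bridge (base 130 x 100 mm, plate 120 x 90 x 14 mm on two side legs) with a round bush, 46 mm outside, between two strap clamps with nuts. This point: centre of the bush's upper mouth, 100 mm above the table and the fixture's highest level; z up, x towards one clamp. The upright bore is 26 mm in diameter and passes 40 mm down through bush and plate.
- bore_bottom (a point): Centre of the bore's lower mouth, in the underside of the bridge plate, 60 mm above the table; beneath it are 52 mm of free space down to the fixture's base.
- flap_wheel: Bystander, to be left alone: flap wheel lying flat, 56 mm across and 32 mm thick, with a 6 mm shank standing up to 72 mm; on the table between the holder and the fixture. Origin at the centre of its underside.
- cone_stone: Bystander, to be left alone: pointed grey grinding stone standing upright, 36 mm across, 78 mm tall; on the table between them. Origin at the centre of its underside.
- green_wheel: Bystander, to be left alone: small dark green grinding disc lying flat, 52 mm across, 14 mm thick; on the table between them. Origin at the centre of its underside.
- wire_wheel: Bystander, to be left alone: wire wheel, 80 mm across, 26 mm thick (38 mm with its hub), lying on the wooden plank at the far side. Origin at the centre of its underside.
- fibre_wheel: Bystander, to be left alone: grey fibre wheel, 72 mm across, 18 mm thick (32 mm with its hub), lying on the plank. Origin at the centre of its underside.
- mounted_point: Bystander, to be left alone: small steel bit standing on the plank, 24 mm across, 61 mm tall. Origin at the centre of its underside.
- collet: Bystander, to be left alone: steel collet standing on the plank, 32 mm across, 50 mm tall. Origin at the centre of its underside.
Things that resemble listed ones, but are neither listed nor needed, are in the scene too. Leave any purple or yellow look-alike of the part that bears holder_top alone. What is meant by the part that bears probe_grip is not purple, and is the larger of those in its own colour.

How it is judged:
On the way, in this order (a step that is already met when the one before it is completed fails the run):
1. the probe's handle is turned clear of the clips while the probe still sits in the holder (angle between the x axis of probe_grip and the x axis of holder_top, either way round above 0.9 rad and distance between probe_tip and holder_top below 0.106 m), for 0.1 s.
2. the probe is lifted out, its tip above the holder's top plate, in the gripper (z of probe_tip in the frame of holder_top above 0.002 m and contact force between the fingers and probe above 1 N), for 0.1 s.
3. the rod's tip has entered the bush from above (z of probe_tip in the frame of bore_top between -0.035 and -0.005 m and horizontal distance between probe_tip and bore_top below 0.008 m), for 0.05 s.
At the end, for the whole second after the job is handed in: The probe is held by the fingers alone, still (slower than 10 mm/s) and upright (within 4 degrees), its rod passed down through the bore with the tip within 4 mm of the bore's axis and 8 to 35 mm below the underside of the bridge plate, touching nothing but the gripper (horizontal distance between probe_tip and bore_top below 0.004 m and angle between probe_grip's own z axis and vertical below 0.07 rad and z of probe_tip in the frame of bore_bottom between -0.035 and -0.008 m and contact force between the fingers and probe above 1 N and contact force between probe and fixture below 0.1 N and contact force between probe and holder below 0.1 N and linear speed of probe below 0.01 m/s); the arm keeps its last pose, push and grip.
It fails at once if the probe touches the fixture or the bush (contact force between probe and fixture above 0.3 N).
It fails at once if a grinding tool standing around is moved by more than 15 mm (distance of any of flap_wheel, cone_stone, green_wheel, wire_wheel, fibre_wheel, mounted_point, collet from where it was at the start of the episode above 0.015 m).
It also fails if it takes over 51 s, if anything falls off the work surface, if the arm or the gripper's body presses on something with over 40 N, if the wrist force passes 120 N, or if a joint passes its speed limit or range.

## Working session

There is one attempt and no reset: what is moved stays moved. The work goes in short steps, Python scripts to look and compute and a tool call to move; the robot and the scene stay as the last step left them, time stands still between calls to the robot, and variables do not carry over. Pictures are saved under pics/ and viewed, at most 10 in all, crops included, and the job is handed in when it is done.

Besides the shell and the picture viewer there is one more tool, called after "Emit:" as name(argument=value, ...) on one line, values as JSON. step_arm: Moves the arm, as the interface text tells. Its arguments: {"type":"object","properties":{"targets":{"type":"array","items":{"type":"number"}},"newtons":{"type":"number"}},"required":["targets"]}

```bash
mkdir -p pics; cat > h.py <<'E'
from workcell import env
import numpy as np, cv2, pickle
def world(p,uv,z=None):
    K=p["camera_matrix"];T=p["cam_to_world"];u,v=uv
    d=np.array([(u-K[0,2])/K[0,0],(v-K[1,2])/K[1,1],1.])
    if z is None: s=p["z_map"][int(round(v)),int(round(u))]
    else: s=(z-T[2,3])/(T[:3,:3]@d)[2]
    return T[:3,:3]@(d*s)+T[:3,3]
def cloud(p):
    K=p["camera_matrix"];T=p["cam_to_world"];Z=p["z_map"]
    v,u=np.mgrid[:Z.shape[0],:Z.shape[1]]
    P=np.stack([(u-K[0,2])/K[0,0]*Z,(v-K[1,2])/K[1,1]*Z,Z],-1)@T[:3,:3].T+T[:3,3]
    P[Z==0]=np.nan
    return P
def save(p,n,s=1.5):
    cv2.imwrite("pics/"+n,cv2.resize(p["frame"][:,:,::-1],None,fx=s,fy=s))
E
cat > a.py <<'E'
from h import *
np.set_printoptions(precision=3,suppress=True)
for c in ["top","side"]:
    p=env.read_camera(c); save(p,c+"0.png"); pickle.dump(p,open(c+".pkl","wb"))
    print(c,p["cam_to_world"].tolist()[:3],p["camera_matrix"][0,0])
    for q in ["probe_grip","holder_top","clip","bore_top","flap_wheel","cone_stone","green_wheel"]:
        for r in env.spot_in(p,q)[:4]:
            b=r["box"]; m=[(b[0]+b[2])/2,(b[1]+b[3])/2]
            print(q,round(r["confidence"],2),np.round(b),world(p,m))
print(env.read_state())
E
python3 a.py
```

```text
top [[0.019462621816117933, -0.9931243874969833, 0.11543464519278543, 0.42938620000831035], [-0.999790571846095, -0.018601558182851925, 0.008531968168495324, -0.005647084236066041], [-0.006326041392610205, -0.1155765243979566, -0.993278434382015, 1.18929071970009]] 456.3848691650527
probe_grip 0.73 [315. 200. 325. 220.] [ 0.517 -0.142  0.176]
probe_grip 0.67 [343. 157. 368. 178.] [ 0.616 -0.225  0.163]
probe_grip 0.57 [371. 194. 391. 213.] [ 0.542 -0.299  0.098]
probe_grip 0.55 [314. 112. 342. 141.] [ 0.734 -0.175  0.077]
holder_top 0.83 [277. 255. 330. 311.] [ 0.343 -0.123  0.004]
holder_top 0.58 [286. 193. 336. 240.] [ 0.506 -0.129  0.122]
clip 0.92 [273. 254. 328. 308.] [ 0.355 -0.106  0.102]
clip 0.82 [294. 189. 337. 238.] [ 0.51  -0.134  0.154]
bore_top 0.85 [152. 188. 208. 251.] [0.499 0.198 0.007]
bore_top 0.6 [168. 116. 177. 134.] [0.727 0.212 0.093]
flap_wheel 0.66 [240. 247. 262. 263.] [0.411 0.012 0.033]
cone_stone 0.46 [245. 196. 261. 208.] [0.544 0.009 0.06 ]
green_wheel 0.77 [247. 161. 266. 178.] [0.633 0.003 0.017]
side [[-0.710103237472873, -0.465808173469705, 0.52799
[... 766 characters left out ...]
 147. 307. 208.] [ 0.499 -0.13   0.121]
flap_wheel 0.8 [267. 242. 294. 273.] [0.409 0.023 0.033]
cone_stone 0.52 [234. 205. 250. 232.] [0.543 0.011 0.052]
green_wheel 0.58 [210. 203. 230. 220.] [0.626 0.006 0.016]
{'time_s': 0.8, 'joints': array([ 1.082,  0.332, -0.065,  1.46 ,  0.022,  1.35 , -0.089]), 'joint_velocities': array([0.001, 0.001, 0.   , 0.001, 0.001, 0.   , 0.   ]), 'tau': array([  0.001, -62.518,   0.049, -39.182,   0.017,   0.002,  -0.   ]), 'tool_pos': array([ 0.281, -0.558,  0.231]), 'tool_rot': array([0.   , 0.973, 0.231, 0.   ]), 'contact_force': array([0.099, 0.335, 0.273]), 'torque': array([ 0.012, -0.007,  0.021]), 'grasp_force': 0.0, 'finger_gap': 0.08568231805145164}
```

View pics/top0.png

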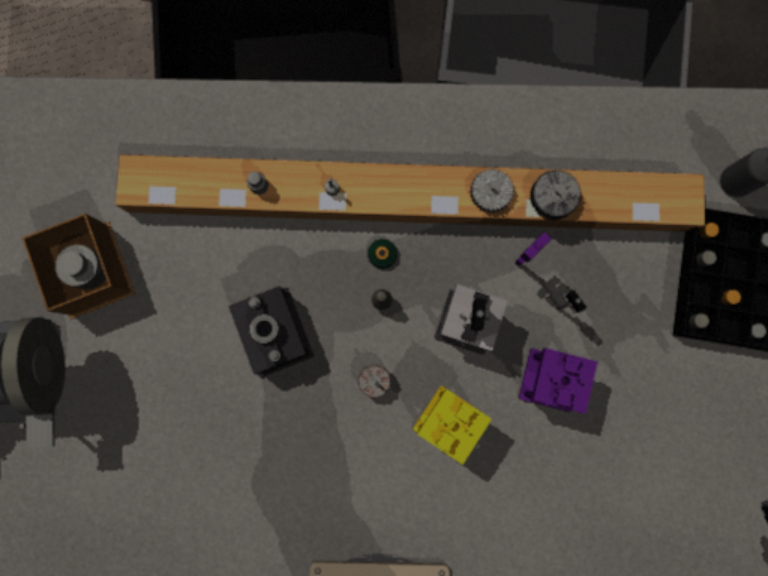

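View pics/side0.png

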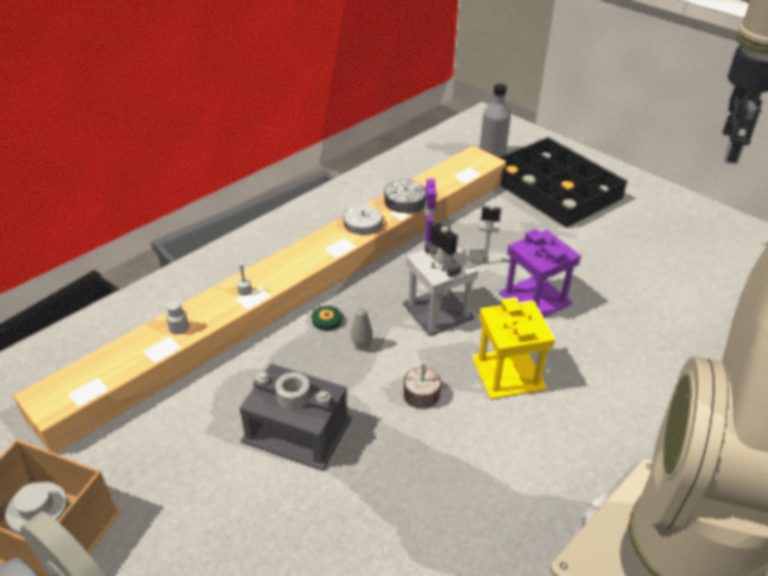

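```bash
cat > b.py <<'E'
from h import *
np.set_printoptions(precision=4,suppress=True)
def rect(P,c,r,z0,z1):
    m=(np.hypot(P[...,0]-c[0],P[...,1]-c[1])<r)&(P[...,2]>z0)&(P[...,2]<z1)
    q=P[m]; q=q[np.isfinite(q[:,0])]
    R=cv2.minAreaRect((q[:,:2]*1000).astype(np.float32))
    return len(q),[np.round(x,1) for x in R],q.mean(0)
if __name__=="__main__":
  for n in ["top","side"]:
    P=cloud(pickle.load(open(n+".pkl","rb"))); print(n)
    for a in [("plate",(.505,-.13),.07,.1,.113),("handle",(.505,-.13),.07,.15,.185),("htop",(.505,-.13),.07,.166,.18),("bridge",(.48,.2),.09,.07,.083),("bush",(.48,.2),.035,.094,.106),("clips",(.505,-.13),.045,.118,.127),("small",(.542,-.28),.05,.09,.2)]:
        try: print(a[0],*rect(P,*a[1:]))
        except Exception as e: print(a[0],"-")
  p=pickle.load(open("top.pkl","rb"));f=p["frame"]
  a=cv2.resize(f[180:250,280:400,::-1],None,fx=6,fy=6,interpolation=cv2.INTER_CUBIC)
  cv2.imwrite("pics/crop.png",a)
E
python3 b.py
```

```text
top
plate 921 [array([ 519. , -142.4]), array([84.4, 84.5]), np.float64(73.1)] [ 0.5183 -0.1405  0.1072]
handle 167 [array([ 519.1, -142. ]), array([16.2, 45.6]), np.float64(84.3)] [ 0.5186 -0.1411  0.1694]
htop 149 [array([ 519.1, -141.9]), array([16.2, 45.6]), np.float64(84.6)] [ 0.519  -0.1418  0.1709]
bridge 1249 [array([495.3, 192.3]), array([120.6,  90.4]), np.float64(22.7)] [0.4944 0.1909 0.0739]
bush 183 [array([487.8, 187.1]), array([62.5, 40.4]), np.float64(43.7)] [0.4908 0.1921 0.0992]
clips 99 [array([ 512.4, -138.1]), array([41.3, 62.8]), np.float64(56.5)] [ 0.4989 -0.1347  0.1222]
small 115 [array([ 546.6, -302.2]), array([34.1, 13.1]), np.float64(33.9)] [ 0.5459 -0.3005  0.1152]
side
plate 627 [array([ 519.2, -144. ]), array([88., 88.]), np.float64(73.1)] [ 0.5126 -0.1324  0.1083]
handle 219 [array([ 519.7, -143.3]), array([18.9, 48.8]), np.float64(85.0)] [ 0.5166 -0.1397  0.1658]
htop 119 [array([ 518.7, -143.2]), array([18.9, 45.9]), np.float64(85.0)] [ 0.5173 -0.1413  0.1724]
bridge 1388 [array([496. , 190.7]), array([121.9,  92.8]), np.float64(22.8)] [0.4876 0.1976 0.0753]
bush 255 [array([487.6, 187.5]), array([60.2, 41.5]), np.float64(45.8)] [0.4895 0.1925 0.0999]
clips 129 [array([ 514.3, -135.6]), array([32.9, 65.6]), np.float64(85.5)] [ 0.507  -0.1365  0.1233]
small 148 [array([ 546.7, -303.1]), array([33.6, 18.5]), np.float64(36.5)] [ 0.5454 -0.3014  0.1122]
```

View pics/crop.png

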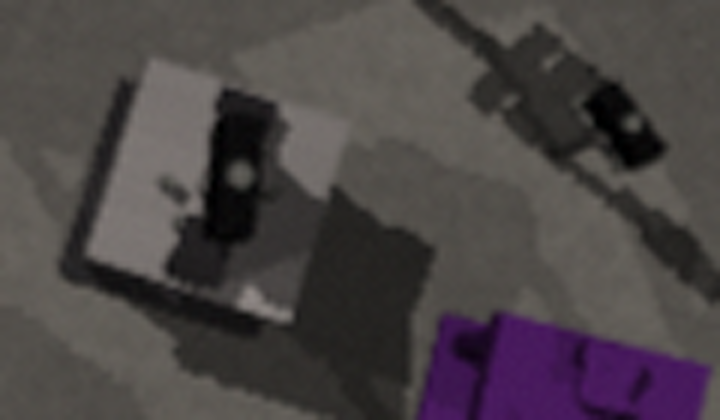

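The top view shows three candidates: the larger black handle in the grey holder at about (320,208), the smaller black look-alike at (385,200), and the purple one at (357,167). The crop confirms the first, with its handle about 11° anticlockwise of the holder's x axis. I'm moving above it now.

Emit:
step_arm(targets=[1, 30, 52, 0, -7, 1, 60, 104, 0, -14, 1, 79, 138, 0, -21, 1, 98, 172, 0, -28, 1, 118, 206, 0, -32, 1, 138, 240, 0, -32, 1, 158, 275, 0, -32, 1, 178, 310, 0, -32])

```text
time_s: 1.47
tool_pos: [0.4446, -0.2724, 0.2317]
tool_rot: [0.0, 0.999, -0.046, 0.0]
contact_force: [0.5, -0.5, -0.2]
finger_gap: 0.0853
grasp_force: 0.0
```

Emit:
step_arm(targets=[1, 20, 35, 0, 0, 1, 40, 70, 0, 0, 1, 60, 105, 0, 0, 1, 60, 105, 0, 0, 1, 60, 105, 0, 0])

```text
time_s: 1.88
tool_pos: [0.5049, -0.1667, 0.2314]
tool_rot: [-0.0, 0.999, -0.044, 0.0]
contact_force: [-0.1, -0.2, -0.4]
finger_gap: 0.0854
grasp_force: 0.0
```

```bash
cat > c.py <<'E'
from h import *; from b import rect
import sys
np.set_printoptions(precision=4,suppress=True)
p=env.read_camera("wrist"); pickle.dump(p,open("wrist.pkl","wb")); save(p,sys.argv[1])
P=cloud(p); s=env.read_state(); print(s)
for a in [("plate",(.519,-.142),.07,.1,.113),("htop",(.519,-.142),.04,.166,.178)]:
    try: print(a[0],*rect(P,*a[1:]))
    except Exception as e: print(a[0],"-")
E
python3 c.py w1.png
```

```text
{'time_s': 1.9333, 'joints': array([ 0.5389,  0.1463, -0.3313,  1.6937,  0.0494,  1.3098, -1.4637]), 'joint_velocities': array([ 0.0282, -0.004 ,  0.0308,  0.0054,  0.0036,  0.0016,  0.0049]), 'tau': array([ -2.5556, -47.938 ,  -3.7115, -38.9786,  -0.2881,  -0.0529,
        -0.1501]), 'tool_pos': array([ 0.5041, -0.1688,  0.2313]), 'tool_rot': array([ 0.0001,  0.999 , -0.0455, -0.    ]), 'contact_force': array([ 0.4219, -1.2776, -0.3218]), 'torque': array([-0.0428,  0.0211, -0.0044]), 'grasp_force': 0.0, 'finger_gap': 0.0851531110352786}
plate 4947 [array([ 519.3, -142.1]), array([84.3, 84.3]), np.float64(73.0)] [ 0.5231 -0.1434  0.1084]
htop 1146 [array([ 519.8, -142.2]), array([16.2, 45.6]), np.float64(84.6)] [ 0.5214 -0.1427  0.1724]
```

Emit:
step_arm(targets=[1, 8, 14, 0, 0, 1, 15, 26, 0, 0, 1, 15, 26, 0, 0, 1, 15, 26, 0, 0, 1, 15, 26, 0, 0])

```text
time_s: 2.35
tool_pos: [0.5183, -0.145, 0.2313]
tool_rot: [0.0, 0.999, -0.047, -0.0]
contact_force: [-0.2, -0.7, -0.6]
finger_gap: 0.0855
grasp_force: 0.0
```

```bash
python3 c.py w2.png
```

```text
{'time_s': 2.4, 'joints': array([ 0.5039,  0.1627, -0.3514,  1.6765,  0.0584,  1.3128, -1.5239]), 'joint_velocities': array([-0.0005, -0.0008, -0.0058, -0.    , -0.0012, -0.0009, -0.0041]), 'tau': array([ -0.4372, -48.7489,  -2.1357, -38.8044,  -0.0149,  -0.0044,
         0.0105]), 'tool_pos': array([ 0.5183, -0.1449,  0.2313]), 'tool_rot': array([ 0.0003,  0.9989, -0.0474, -0.0001]), 'contact_force': array([-0.2298, -0.1837,  0.1646]), 'torque': array([ 0.0199, -0.0155, -0.0019]), 'grasp_force': 0.0, 'finger_gap': 0.08505575441288432}
plate 4821 [array([ 519.1, -142.1]), array([84.3, 84.7]), np.float64(73.0)] [ 0.5238 -0.1425  0.1084]
htop 1072 [array([ 519.7, -142.1]), array([15.7, 46.1]), np.float64(83.9)] [ 0.5216 -0.1423  0.1725]
```

View pics/w2.png

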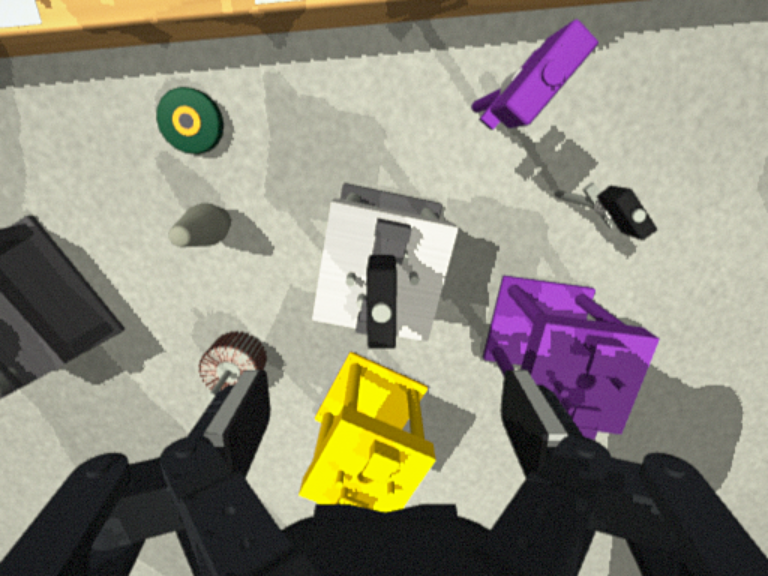

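Wrist view: the black handle (380,300) is on the grey plate, between the fingers and aligned with them. I'm descending and closing.

Emit:
step_arm(targets=[1, 1, 3, -20, 0, 1, 1, 3, -40, 0, 1, 1, 3, -60, 0, 1, 1, 3, -80, 0, 1, 1, 3, -93, 0, 1, 1, 3, -93, 0, 1, 1, 3, -93, 0])

```text
time_s: 2.98
tool_pos: [0.5193, -0.1412, 0.1382]
tool_rot: [0.0, 0.999, -0.047, -0.001]
contact_force: [-0.1, -0.4, 0.8]
finger_gap: 0.0853
grasp_force: 0.0
```

Emit:
step_arm(targets=[-1, 0, 0, 0, 0, -1, 0, 0, 0, 0, -1, 0, 0, 0, 0, -1, 0, 0, 0, 0, -1, 0, 0, 0, 0, -1, 0, 0, 0, 0, -1, 0, 0, 0, 0, -1, 0, 0, 0, 0], newtons=40)

```text
time_s: 3.65
tool_pos: [0.5201, -0.1405, 0.1388]
tool_rot: [0.0, 0.999, -0.046, 0.0]
contact_force: [-1.1, -0.6, 3.3]
finger_gap: 0.0155
grasp_force: 43.4
```

Emit:
step_arm(targets=[-1, 0, -1, 0, 4, -1, 0, -1, 0, 8, -1, 0, -1, 0, 12, -1, 0, -1, 0, 16, -1, 0, -1, 0, 20, -1, 0, -1, 0, 24, -1, 0, -1, 0, 28, -1, 0, -1, 0, 30])

```text
time_s: 4.32
tool_pos: [0.5204, -0.141, 0.1388]
tool_rot: [0.0, 0.976, 0.216, 0.001]
contact_force: [0.5, 0.9, 3.1]
finger_gap: 0.0154
grasp_force: 43.5
```

Emit:
step_arm(targets=[-1, 0, 0, 0, 4, -1, 0, 0, 0, 8, -1, 0, 0, 0, 12, -1, 0, 0, 0, 16, -1, 0, 0, 0, 20, -1, 0, 0, 0, 24, -1, 0, 0, 0, 28, -1, 0, 0, 0, 28])

```text
time_s: 4.98
tool_pos: [0.5204, -0.1413, 0.1388]
tool_rot: [0.0, 0.895, 0.445, 0.0]
contact_force: [0.0, 0.0, 3.9]
finger_gap: 0.0154
grasp_force: 43.6
```

```bash
cat > d.py <<'E'
from h import *; from b import rect
np.set_printoptions(precision=4,suppress=True)
s=env.read_state(); q=s["tool_rot"]; print({k:s[k] for k in ["time_s","joints","tool_pos","tool_rot","contact_force","torque","grasp_force","finger_gap"]})
print("tool x deg",np.degrees(2*np.arctan2(q[2],q[1])))
for n in ["top","side"]:
    p=env.read_camera(n); pickle.dump(p,open(n+".pkl","wb")); save(p,n+"_d.png")
p=env.read_camera("wrist"); pickle.dump(p,open("wrist.pkl","wb")); save(p,"wrist_d.png")
E
python3 d.py
```

```text
{'time_s': 4.9833, 'joints': array([ 0.5956,  0.2537, -0.4723,  1.7851,  0.1265,  1.1315, -0.5655]), 'tool_pos': array([ 0.5204, -0.1413,  0.1388]), 'tool_rot': array([0.0003, 0.8954, 0.4452, 0.0005]), 'contact_force': array([0.0066, 0.0077, 3.8567]), 'torque': array([-0.0986, -0.1927,  0.0291]), 'grasp_force': 43.57069194316864, 'finger_gap': 0.015418483933471028}
tool x deg 52.877057149573744
```

View pics/wrist_d.png

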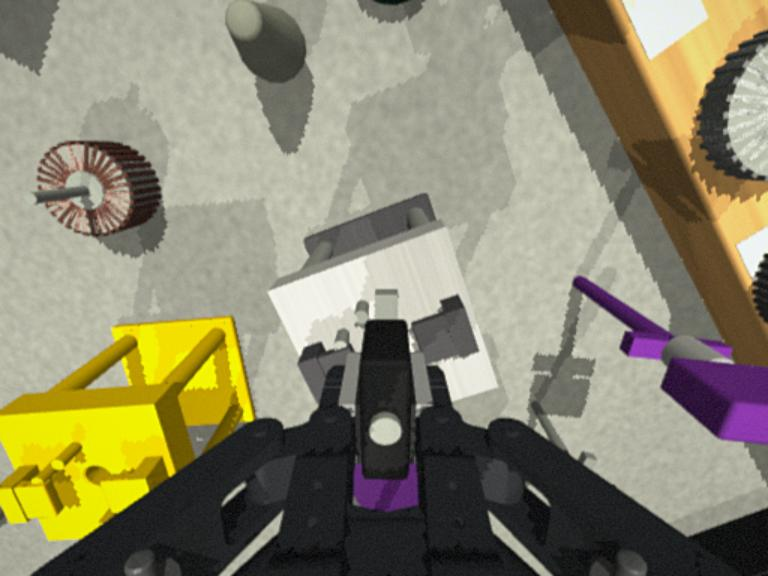

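Wrist view: the cross bar's end (385,300) is clear of the clip (445,325) and just short of the stop pin (360,310). The angle is about 70°, so I'm lifting.

Emit:
step_arm(targets=[-1, 0, 0, 2, 0, -1, 0, 0, 5, 0, -1, 0, 0, 10, 0, -1, 0, 0, 15, 0, -1, 0, 0, 20, 0, -1, 0, 0, 25, 0])

```text
time_s: 5.63
tool_pos: [0.5199, -0.1411, 0.1639]
tool_rot: [-0.0, 0.896, 0.444, 0.0]
contact_force: [1.4, -0.2, -2.5]
finger_gap: 0.0154
grasp_force: 42.8
```

Emit:
step_arm(targets=[-1, 0, 0, 15, 0, -1, 0, 0, 30, 0, -1, 0, 0, 45, 0, -1, 0, 0, 60, 0, -1, 0, 0, 75, 0, -1, 0, 0, 90, 0, -1, 0, 0, 110, 0, -1, 0, 0, 110, 0])

```text
time_s: 6.3
tool_pos: [0.5213, -0.1413, 0.2775]
tool_rot: [0.002, 0.896, 0.444, 0.002]
contact_force: [0.7, 0.3, -0.4]
finger_gap: 0.0152
grasp_force: 42.9
```

```bash
python3 d.py; python3 - <<'E'
from h import *; from b import rect
from scipy.optimize import least_squares
np.set_printoptions(precision=4,suppress=True)
for n in ["top","side"]:
    P=cloud(pickle.load(open(n+".pkl","rb")))
    print(n,"bridge",rect(P,(.49,.19),.09,.07,.083)[1])
    # bush annulus points
    m=(np.hypot(P[...,0]-.49,P[...,1]-.19)<.03)&(P[...,2]>.096)&(P[...,2]<.106)
    q=P[m];print("bush",len(q), rect(P,(.495,.191),.03,.096,.106)[1],cv2.minEnclosingCircle((q[:,:2]*1000).astype(np.float32)))
    # rod
    m=(np.hypot(P[...,0]-.52,P[...,1]+.141)<.02)&(P[...,2]>.13)&(P[...,2]<.24)
    q=P[m]
    for z in np.arange(.13,.235,.01):
        k=q[(q[:,2]>z)&(q[:,2]<z+.01)]
        if len(k): print(round(z,3),len(k),k.mean(0))
E
```

```text
{'time_s': 6.3, 'joints': array([ 0.6091,  0.1513, -0.4767,  1.5994,  0.0711,  1.4025, -0.5256]), 'tool_pos': array([ 0.5213, -0.1413,  0.2775]), 'tool_rot': array([0.0019, 0.8961, 0.4438, 0.002 ]), 'contact_force': array([ 0.6971,  0.3155, -0.38  ]), 'torque': array([ 0.0379, -0.0071, -0.0297]), 'grasp_force': 42.94474482536316, 'finger_gap': 0.015150836968111987}
tool x deg 52.69341713706267
top bridge [array([495.1, 192.4]), array([121. ,  90.5]), np.float64(22.8)]
bush 186 [array([495.2, 191.7]), array([43.3, 44.2]), np.float64(1.0)] ((495.3116760253906, 191.91310119628906), 22.83991241455078)
0.15 2 [ 0.5221 -0.1362  0.1504]
0.16 3 [ 0.522  -0.1367  0.165 ]
0.18 1 [ 0.5201 -0.1362  0.1858]
side bridge [array([496.1, 189.9]), array([121.6,  94.9]), np.float64(23.0)]
bush 255 [array([495.2, 190.9]), array([44.4, 47.3]), np.float64(27.9)] ((495.0041198730469, 190.15333557128906), 24.410673141479492)
0.14 7 [ 0.521  -0.1409  0.1477]
0.15 11 [ 0.5195 -0.1394  0.1561]
0.16 16 [ 0.5205 -0.1395  0.1652]
0.17 14 [ 0.5193 -0.1408  0.1744]
0.18 15 [ 0.5197 -0.1402  0.185 ]
0.19 12 [ 0.5201 -0.1398  0.1944]
0.2 17 [ 0.5203 -0.1399  0.2039]
0.21 17 [ 0.5192 -0.1406  0.2139]
0.22 14 [ 0.5192 -0.1392  0.2246]
0.23 18 [ 0.52   -0.1408  0.2344]
```

Emit:
step_arm(targets=[-1, -1, 10, 0, 0, -1, -2, 30, 0, 0, -1, -4, 50, 0, 0, -1, -6, 70, 0, 0, -1, -7, 90, 0, 0, -1, -9, 110, 0, 0, -1, -10, 130, 0, 0, -1, -12, 150, 0, 0])

```text
time_s: 7.12
tool_pos: [0.5071, 0.0105, 0.2724]
tool_rot: [-0.0, 0.896, 0.444, -0.001]
contact_force: [0.9, -0.9, -2.2]
finger_gap: 0.0156
grasp_force: 42.8
```

Emit:
step_arm(targets=[-1, -2, 20, 0, 0, -1, -3, 40, 0, 0, -1, -5, 60, 0, 0, -1, -6, 80, 0, 0, -1, -8, 100, 0, 0, -1, -10, 120, 0, 0, -1, -11, 135, 0, 0, -1, -12, 145, 0, 0])

```text
time_s: 7.78
tool_pos: [0.4946, 0.1562, 0.2725]
tool_rot: [-0.0, 0.896, 0.445, -0.001]
contact_force: [-0.5, -0.4, -1.1]
finger_gap: 0.0154
grasp_force: 42.8
```

Emit:
step_arm(targets=[-1, -2, 20, 0, 0, -1, -2, 35, 0, 0, -1, -2, 38, 0, 0, -1, -2, 38, 0, 0, -1, -2, 38, 0, 0, -1, -2, 38, 0, 0])

```text
time_s: 8.28
tool_pos: [0.4941, 0.1904, 0.2731]
tool_rot: [0.0, 0.896, 0.443, -0.0]
contact_force: [-0.5, 0.0, -0.7]
finger_gap: 0.0153
grasp_force: 42.8
```

```bash
cat > e.py <<'E'
from h import *; from b import rect
from scipy.optimize import least_squares
np.set_printoptions(precision=4,suppress=True)
s=env.read_state(); t=s["tool_pos"]
for n in ["top","side","wrist"]:
    P=cloud(pickle.load(open(n+".pkl","rb"))); C=pickle.load(open(n+".pkl","rb"))["cam_to_world"][:3,3]
    m=(np.hypot(P[...,0]-.4952,P[...,1]-.1915)<.0255)&(P[...,2]>.096)&(P[...,2]<.104)
    q=P[m];r=np.hypot(q[:,0]-.4952,q[:,1]-.1915)
    if len(q)>20: print(n,"bush",len(q),cv2.minEnclosingCircle((q[:,:2]*1000).astype(np.float32)),rect(P,(.4952,.1915),.0255,.096,.104)[1])
    # rod: points between tip and crossbar, circle fit radius 5 with visible side
    zc=t[2]+.0165  # handle centre if grasped as estimated
    m=(np.hypot(P[...,0]-t[0],P[...,1]-t[1])<.02)&(P[...,2]>zc-.150)&(P[...,2]<zc-.05)
    q=P[m]; print(n,"rod pts",len(q), "zmin",q[:,2].min() if len(q) else None)
    if len(q)>25:
        f=lambda a: np.hypot(q[:,0]-a[0]-a[2]*(q[:,2]-zc+.147),q[:,1]-a[1]-a[3]*(q[:,2]-zc+.147))-.005
        d=t[:2]-C[:2]; d/=np.hypot(*d); m0=q.mean(0)[:2]+.003*d
        print("  tip xy mm, tilt",least_squares(f,[*m0,0,0],loss="soft_l1",f_scale=.001).x*1000)
    m=(np.hypot(P[...,0]-t[0],P[...,1]-t[1])<.03)&(abs(P[...,2]-zc-.017)<.004)
    q=P[m]
    if len(q)>10: print("  handle top",len(q),q.mean(0),rect(P,t[:2],.03,zc+.013,zc+.021)[1])
E
python3 d.py; python3 e.py
```

```text
{'time_s': 8.2833, 'joints': array([ 0.2168,  0.1669, -0.745 ,  1.6163,  0.115 ,  1.4038, -1.1933]), 'tool_pos': array([0.4941, 0.1904, 0.2731]), 'tool_rot': array([ 0.0003,  0.8965,  0.4431, -0.0003]), 'contact_force': array([-0.478 ,  0.0476, -0.7275]), 'torque': array([-0.0033,  0.0155,  0.0119]), 'grasp_force': 42.8087443113327, 'finger_gap': 0.015298727975477955}
tool x deg 52.598654715432644
top bush 153 ((495.3360900878906, 192.16021728515625), 23.051166534423828) [array([495. , 189.9]), array([40. , 43.8]), np.float64(86.9)]
top rod pts 19 zmin 0.14176142439258532
  handle top 17 [0.486  0.1734 0.3058] [array([493. , 173.8]), array([25. ,  5.8]), np.float64(5.7)]
side bush 250 ((495.6957092285156, 190.21218872070312), 24.41560935974121) [array([496.1, 190.9]), array([44.4, 46.3]), np.float64(33.1)]
side rod pts 190 zmin 0.14423370999217977
  tip xy mm, tilt [495.3477 188.1564  -0.0337   7.2627]
  handle top 91 [0.4889 0.1924 0.3063] [array([488.2, 194.1]), array([44. , 31.3]), np.float64(51.0)]
wrist bush 712 ((495.3056945800781, 192.2892303466797), 23.022531509399414) [array([495.6, 192.7]), array([44.4, 44.4]), np.float64(53.8)]
wrist rod pts 124 zmin 0.1424183238062755
  tip xy mm, tilt [494.1642 190.6721  -1.2273   5.6366]
  handle top 3216 [0.4959 0.1948 0.3071] [array([493.8, 191.7]), array([43.4, 40.8]), np.float64(11.5)]
```

View pics/side_d.png

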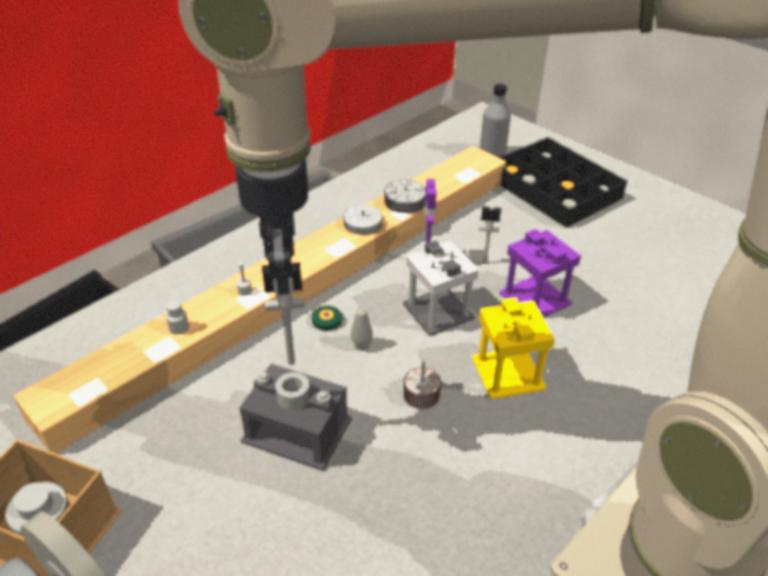

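The side view shows the rod hanging upright, with its tip at (291,360) above the bush at (293,388). It needs about +1 mm in x and +2 mm in y. I'll lower to just above the mouth and re-check.

Emit:
step_arm(targets=[-1, 1, 2, 0, 0, -1, 1, 2, -8, 0, -1, 1, 2, -16, 0, -1, 1, 2, -24, 0, -1, 1, 2, -32, 0, -1, 1, 2, -32, 0, -1, 1, 2, -32, 0])

```text
time_s: 9.02
tool_pos: [0.4946, 0.1935, 0.2407]
tool_rot: [-0.0, 0.896, 0.444, -0.001]
contact_force: [0.2, -0.1, -0.3]
finger_gap: 0.0155
grasp_force: 42.6
```

```bash
python3 d.py; python3 e.py; python3 -c "
import cv2,pickle
a=pickle.load(open('side.pkl','rb'))['frame'][170:320,140:260,::-1];b=pickle.load(open('wrist.pkl','rb'))['frame'][100:340,170:350,::-1]
import numpy as np
cv2.imwrite('pics/duo.png',np.hstack([cv2.resize(a,(400,500),interpolation=2),cv2.resize(b,(375,500),interpolation=2)]))"
```

```text
{'time_s': 9.0167, 'joints': array([ 0.2083,  0.1904, -0.7459,  1.6625,  0.132 ,  1.3416, -1.21  ]), 'tool_pos': array([0.4946, 0.1935, 0.2407]), 'tool_rot': array([-0.0001,  0.8961,  0.4438, -0.0006]), 'contact_force': array([ 0.1772, -0.1277, -0.2688]), 'torque': array([-0.0447,  0.0168, -0.016 ]), 'grasp_force': 42.63298451900482, 'finger_gap': 0.015495023885832711}
tool x deg 52.68815698661336
top bush 148 ((495.20819091796875, 191.83102416992188), 23.250511169433594) [array([495.3, 188.6]), array([43.4, 36.8]), np.float64(0.8)]
top rod pts 17 zmin 0.11105292813137368
side bush 222 ((495.76727294921875, 190.7576446533203), 23.621490478515625) [array([495.6, 190.6]), array([44.6, 45.5]), np.float64(31.9)]
side rod pts 172 zmin 0.11270813111078792
  tip xy mm, tilt [496.4719 191.9492 -12.3283   4.7671]
  handle top 80 [0.4911 0.1942 0.2746] [array([489.6, 196.4]), array([44.7, 31.4]), np.float64(54.6)]
wrist bush 822 ((495.2383728027344, 192.23861694335938), 23.097232818603516) [array([496. , 193.3]), array([43.3, 45.1]), np.float64(48.1)]
wrist rod pts 126 zmin 0.11268466064717247
  tip xy mm, tilt [495.1683 193.9292  -4.888    5.9614]
  handle top 3267 [0.4967 0.1979 0.2754] [array([494.7, 195.1]), array([43. , 40.3]), np.float64(11.8)]
```

View pics/duo.png

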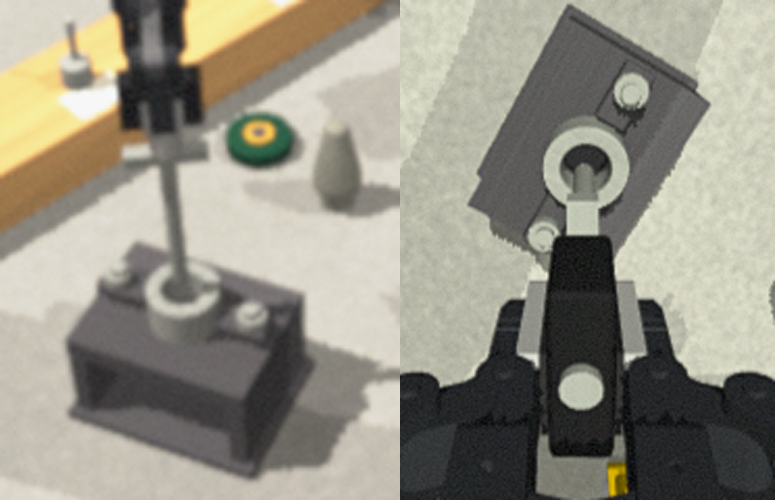

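Both crops show the rod end entering the bush's opening about centrally (left 180,290; right 585,170). The numbers ask for -1.5 mm in y. I'm lowering in stages.

Emit:
step_arm(targets=[-1, 0, -1.5, 0, 0, -1, 0, -1.5, -4, 0, -1, 0, -1.5, -10, 0, -1, 0, -1.5, -16, 0, -1, 0, -1.5, -22, 0, -1, 0, -1.5, -26, 0, -1, 0, -1.5, -26, 0, -1, 0, -1.5, -26, 0])

```text
time_s: 9.83
tool_pos: [0.4948, 0.1922, 0.2151]
tool_rot: [-0.0, 0.896, 0.444, -0.0]
contact_force: [0.5, -0.9, -1.0]
finger_gap: 0.0155
grasp_force: 42.8
```

```bash
python3 d.py; python3 e.py
```

```text
{'time_s': 9.8333, 'joints': array([ 0.2062,  0.2073, -0.7433,  1.7007,  0.1453,  1.2906, -1.2181]), 'tool_pos': array([0.4948, 0.1922, 0.2151]), 'tool_rot': array([-0.0001,  0.8961,  0.4438, -0.0002]), 'contact_force': array([ 0.4591, -0.9138, -1.0463]), 'torque': array([-0.0089,  0.012 ,  0.0322]), 'grasp_force': 42.75520920753479, 'finger_gap': 0.015453472382918184}
tool x deg 52.68918320636435
top bush 115 ((495.14630126953125, 190.62692260742188), 22.311363220214844) [array([496.4, 183.7]), array([44.4, 29.2]), np.float64(9.9)]
top rod pts 95 zmin 0.0826039647712653
  tip xy mm, tilt [498.383  184.1882 -72.9209 -25.5433]
side bush 236 ((495.72137451171875, 190.80088806152344), 23.774208068847656) [array([495. , 191.2]), array([44.7, 43.3]), np.float64(58.4)]
side rod pts 356 zmin 0.08230105449473324
  tip xy mm, tilt [495.4609 193.5235   8.6874 -38.8634]
  handle top 79 [0.4907 0.1931 0.2487] [array([488.4, 195.6]), array([45.2, 27.3]), np.float64(55.4)]
wrist bush 993 ((495.4335021972656, 192.25286865234375), 23.161638259887695) [array([495.9, 193.4]), array([43.4, 45.2]), np.float64(50.9)]
wrist rod pts 782 zmin 0.08217485924640461
  tip xy mm, tilt [496.0531 192.518  -27.401   26.7982]
  handle top 3215 [0.4968 0.1964 0.2494] [array([494.8, 193.7]), array([43.2, 40.6]), np.float64(11.6)]
```

Emit:
step_arm(targets=[-1, 0, 0, -6, 0, -1, 0, 0, -12, 0, -1, 0, 0, -18, 0, -1, 0, 0, -24, 0, -1, 0, 0, -30, 0, -1, 0, 0, -36, 0, -1, 0, 0, -41, 0, -1, 0, 0, -44, 0])

```text
time_s: 10.65
tool_pos: [0.4946, 0.1921, 0.1704]
tool_rot: [-0.0, 0.896, 0.444, -0.0]
contact_force: [0.0, 0.5, -1.1]
finger_gap: 0.0156
grasp_force: 42.8
```

Emit:
step_arm(targets=[-1, 0, 0, 0, 0, -1, 0, 0, 0, 0, -1, 0, 0, 0, 0, -1, 0, 0, 0, 0])

```text
time_s: 10.98
tool_pos: [0.4951, 0.1923, 0.1717]
tool_rot: [0.0, 0.896, 0.444, 0.0]
contact_force: [0.7, -1.0, -2.0]
finger_gap: 0.0154
grasp_force: 42.8
```

```bash
sed -i 's/>zc-.150)/>.104)/' e.py; python3 d.py; python3 e.py; python3 -c "
import cv2,pickle
a=pickle.load(open('side.pkl','rb'))['frame'][170:320,140:260,::-1];b=pickle.load(open('wrist.pkl','rb'))['frame'][100:340,170:350,::-1]
import numpy as np
cv2.imwrite('pics/duo2.png',np.hstack([cv2.resize(a,(400,500),interpolation=2),cv2.resize(b,(375,500),interpolation=2)]))"
```

```text
{'time_s': 10.9833, 'joints': array([ 0.1947,  0.2457, -0.7375,  1.757 ,  0.1763,  1.2057, -1.2423]), 'tool_pos': array([0.4951, 0.1923, 0.1717]), 'tool_rot': array([0.0001, 0.8961, 0.4438, 0.0003]), 'contact_force': array([ 0.7099, -0.9986, -2.0396]), 'torque': array([-0.0032, -0.0055, -0.0299]), 'grasp_force': 42.784223556518555, 'finger_gap': 0.015404606997692177}
tool x deg 52.68894659501133
top bush 76 ((496.40447998046875, 185.73245239257812), 21.329025268554688) [array([498.7, 179.4]), array([42.7, 18.7]), np.float64(19.7)]
top rod pts 0 zmin None
side bush 235 ((495.1687927246094, 190.74598693847656), 24.50991439819336) [array([495. , 191.1]), array([44.7, 46.9]), np.float64(58.5)]
side rod pts 60 zmin 0.10403978427955829
  tip xy mm, tilt [497.6468 191.8814 -16.5133  -9.0857]
  handle top 75 [0.49   0.1929 0.2045] [array([488.7, 196. ]), array([45. , 29.3]), np.float64(51.8)]
wrist bush 1207 ((495.44622802734375, 192.58047485351562), 23.023487091064453) [array([497.1, 194. ]), array([41.2, 45.4]), np.float64(48.5)]
wrist rod pts 0 zmin None
  handle top 3190 [0.4968 0.1964 0.2054] [array([494.7, 193.5]), array([40.7, 43.7]), np.float64(3.3)]
```

View pics/duo2.png

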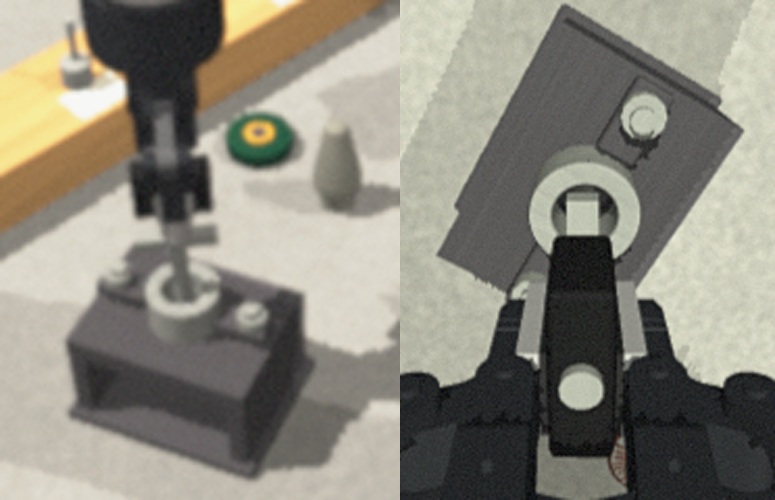

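The rod is through the bore, centred in both crops, with the tip at about z = 41 mm. I'll trim x slightly, let it settle, and hand in.

Emit:
step_arm(targets=[-1, -0.5, 0, 0, 0, -1, -0.5, 0, 0, 0, -1, -0.5, 0, 0, 0, -1, -0.5, 0, 0, 0, -1, -0.5, 0, 0, 0, -1, -0.5, 0, 0, 0, -1, -0.5, 0, 0, 0, -1, -0.5, 0, 0, 0])

```text
time_s: 11.8
tool_pos: [0.4944, 0.1922, 0.1713]
tool_rot: [0.0, 0.896, 0.444, 0.0]
contact_force: [0.4, -0.1, -1.9]
finger_gap: 0.0154
grasp_force: 42.8
```

```bash
python3 -c "
from workcell import env
s=env.read_state();print(s['tool_pos'],s['joint_velocities'],s['contact_force'],s['grasp_force'])
print(env.hand_in())"
```

```text
[0.49440461 0.19223167 0.17133446] [-0.00032574 -0.00032523 -0.00173422  0.00065156 -0.00053194  0.00030453
 -0.00114761] [ 0.37741778 -0.1460071  -1.93731516] 42.78435945510864
the job is handed in; nothing more can be done
None
```

I handed the job in at 11.8 s with the probe freed, lifted out and held still in the bore, tip about 20 mm below the bridge plate by my estimate; the hand-in gave no verdict.

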